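Close the press stud with the bench pliers

ROBOT

A 6-joint arm with a two-finger parallel gripper is mounted at the origin on the work surface. World frame = base frame: x ahead of the robot, y to its left, z up, the work surface at z = 0. Lengths are in m, angles in rad, forces in N, time in s.
With the tool pointing down it reaches from about 0.4 to 0.925 m from the base axis. Payload 3.4 kg.
Tool frame: the origin (TCP) lies midway between the tips of the shut fingers; the grasp point (between the pads) lies 19 mm behind it; z points along the fingers, y is the line along which they close (so a half turn about z gives the same grasp; the last joint's range is limited). The gripper opens to 85 mm and grips with 20 to 120 N. Pads are 22 mm wide; open, the fingers measure 114 mm over their backs; the gripper's body (76 mm by 85 mm) begins 54 mm behind the grasp point. The pads swing forward as they close: fully open they stand 13 mm farther back than shut.
Start: joints at [1.252, 0.307, 1.506, -0, 1.328, -0.073], TCP at [0.14, 0.558, 0.231] pointing down, gripper open.
Joint ranges: [-3.12, 3.12], [-1.05, 2.28], [0.14, 2.33], [-1.42, 4.57], [0.1, 2.73], [-2.68, 2.68]. Speed limits (rad/s): [2.57, 2.57, 3.14, 3.14, 3.14, 3.14].

INTERFACE

Orientations are given as a 3x3 rotation matrix whose columns are the frame's x, y, z axes.
In Python, from cell import robot, imaging, job_done gives the robot as it stands.
- The arm moves only by the tool servo_tool, never from a script. Its argument "series" is a list of rows, each a list of 7 numbers: the shift along the tool's x, y, z in cm, then the turn, a rotation vector about the tool's x, y, z in degrees, then the opening, from -1 (shut) to 1 (fully open). A call has exactly 8 rows; each row shifts and turns the commanded pose from where the row before left it, along the tool's axes as they then stand; what a row does not reach is not made up. A row lasts 1/12 s, in which the tool goes at most 41.7 mm and 7.16 degrees, less where a joint would pass 70% of its speed; a pose out of reach is approached as far as the arm can. A call with a gripper value outside its range is refused whole. The fingers move at their own pace and stop on an object; "force" is the grip in N (left out, the last holds). Time passes only in rows, so rows that do not move let the fingers close, or fill a call up. It gives the time, the measured TCP pose, the force, the opening and the grip force at its end, in the units of the state.
- robot.state(): the state, without advancing time (a new reading comes with each control period).
- imaging.get_image(name): name is "scene" or "top" or "wrist"; returns a dict with "color" (400x640x3 uint8, red, green, blue), "z_map" (400x640 float32, m along the optical axis (not along the pixel's ray), 0 where there is no reading), "fx", "fy", "cx", "cy" (pixels), "R" (3x3) and "t" (3): a world point X has camera coordinates R X + t; the wrist camera has in their place "tool_from_camera" (4x4, takes a point from camera to tool coordinates, whose origin is the TCP and whose axes are the flange's). Camera axes: x right, y down, z forward; pixel columns grow to the right and rows downward; lengths in m; the calibration is good to about 2 mm. A picture is of the moment at which its call begins: read the wrist's pose just before it.
- job_done(): hands the job in; it is judged then, once.
The state is a dict: "time": time; "joint_pos": joint angles; "qvel": joint speeds; "joint_efforts": joint torques, N m; "tool_pos": TCP position; "eef_rot": TCP orientation; "ft_force": force on the tool from outside, world axes, zero at the start; "torque": the same for the moment, N m; "opening": finger opening in m; "grip_force": force on a finger pad.
Only numpy, scipy, OpenCV 4.12 (cv2) and the standard library are available. Lean on these libraries where they do the work, as an engineer would, in place of code of your own. Each camera call takes 0.05 s, during which the arm holds its last target. There are 200 camera calls.

TASK

Two pairs of snap pliers are bolted to the bench; only one has a label holder with an open press stud between its jaws. Push that pair's upper handle down until the stud clicks fully home, then let the handle spring open again and take the hand away. Leave the empty pair of pliers alone.

Things in the scene. Friction and masses are not known exactly. Their poses are not given: they have to be found in the camera images.
- press_pad (a point): Top centre of the broad black rubber end (55 x 34 mm) of the upper handle, on the pliers whose jaws hold the label holder (white plastic plate 34 x 100 mm with a brass cap 26 mm across, out on both sides of the jaws). At the start the highest part, about 140 mm up. Press it down from above. x axis: level, from the pad to the jaws, at most 0.5 rad off the robot's x; y: hinge line.
- pliers (a joint): Closing angle of that upper handle, rad: 0 open (a spring returns it when let go), 0.21 hard stop. The stud clicks at about 0.10 to 0.14, and the resistance drops. The pad is 172 mm from the hinge pin, so it sinks about 36 mm to the stop; pressing there takes 2 to 12 N. The lower handle, straight below, is fixed to a grey bench block 115 x 85 mm; its top is 69 mm up.
- snap (a joint): Travel of the stud's brass cap and upper leaf down onto the socket, m: 0 open, 0.006 fully home. It snaps over at 0.003 and then stays home by itself; short of that it springs back.
- spare_pliers (a joint): Closing angle of the upper handle of the other pliers, of the same make and size but with empty jaws, rad, 0 open. Not to be pressed. They stand on the other half of the bench, at least 200 mm away between block centres.
Things that resemble listed ones, but are neither listed nor needed, are in the scene too. What is shaped like the part that bears spare_pliers but green or turquoise is not meant.

How it is judged:
On the way:
1. the pliers are pressed shut on the stud and it has clicked home (value of joint pliers above 0.08 rad and value of joint snap above 0.005 m), for 0.05 s.
At the end, for the whole second after the job is handed in: The stud is home (cap travel over 5 of 6 mm), the handle of its pliers has sprung open again (under 0.04 rad) and the empty pliers are open (under 0.04 rad) (value of joint snap above 0.005 m and value of joint each of pliers, spare_pliers below 0.04 rad); the robot touches nothing.
It fails at once if the empty pliers are pressed (over 0.06 rad) (value of joint spare_pliers above 0.06 rad).
It also fails if it takes over 26 s, if anything falls off the work surface, if the arm or the gripper's body presses on something with over 40 N, if the wrist force passes 120 N, or if a joint passes its speed limit or range.

## Working session

There is one attempt and no reset: what is moved stays moved. The work goes in short steps, Python scripts to look and compute and a tool call to move; the robot and the scene stay as the last step left them, time stands still between calls to the robot, and variables do not carry over. Pictures are saved under pics/ and viewed, at most 10 in all, crops included, and the job is handed in when it is done.

Besides the shell and the picture viewer there is one more tool, called after "Request:" as a command line: name --pt "numbers of a row" for each row, then --argument value for the rest. servo_tool: Moves the arm, as the interface text tells. Its arguments: {"type":"object","properties":{"series":{"type":"array"},"force":{"type":"number"}},"required":["series"]}

```bash
mkdir -p pics; cat > h.py <<'E'
import numpy as np, cv2
from cell import robot, imaging, job_done
def pts(im):
    z=im["z_map"]; v,u=np.mgrid[:400,:640]
    c=np.stack([(u-im["cx"])/im["fx"]*z,(v-im["cy"])/im["fy"]*z,z],-1)
    return (c-im["t"])@im["R"]
E
python3 - <<'E'
from h import *
s=robot.state(); print(s["time"],s["tool_pos"],s["eef_rot"])
a=[]
for n in("top","scene"):
    im=imaging.get_image(n); np.savez(n+".npz",**im); a.append(im["color"])
    cv2.imwrite(f"pics/{n}.png",im["color"][:,:,::-1])
im=dict(np.load("top.npz")); P=pts(im); m=(im["z_map"]>0)&(P[...,2]>.11)&(P[...,2]<.16)
n,l,st,c=cv2.connectedComponentsWithStats(m.astype(np.uint8))
for i in range(1,n):
    if st[i,4]>30: print(st[i],P[l==i].mean(0).round(3),P[l==i].max(0).round(3),im["color"][l==i].mean(0).round())
E
```

```text
0.0 [0.13972135 0.55705164 0.23038164] [[-9.69946418e-01  2.43317745e-01 -6.48156874e-04]
 [ 2.43318562e-01  9.69944443e-01 -1.96318270e-03]
 [ 1.50998970e-04 -2.06189063e-03 -9.99997863e-01]]
[436  98  22  63 586] [ 0.704 -0.415  0.133] [ 0.809 -0.398  0.152] [ 53. 103.  59.]
[  0 129  73  66 480] [0.667 0.624 0.118] [0.748 0.751 0.127] [92. 76. 59.]
[ 98 160  11  10  76] [0.65  0.483 0.114] [0.662 0.498 0.12 ] [163. 167. 164.]
[353 162  15  65 588] [ 0.539 -0.19   0.133] [ 0.64  -0.167  0.153] [50. 50. 50.]
[200 167  34  63 611] [0.539 0.184 0.133] [0.636 0.223 0.151] [49. 49. 50.]
[481 193  11  12  83] [ 0.535 -0.52   0.115] [ 0.552 -0.506  0.122] [159. 164. 163.]
[261 229  25  65 604] [0.375 0.038 0.133] [0.47  0.069 0.152] [ 56. 120. 113.]
[370 274  29  69 654] [ 0.248 -0.239  0.132] [ 0.346 -0.201  0.153] [ 56. 109.  62.]
[290 380  28  10  57] [ 0.087 -0.03   0.152] [0.097 0.    0.16 ] [29. 29. 26.]
[543 395  19   5  63] [ 0.029 -0.656  0.123] [ 0.033 -0.638  0.143] [31. 31. 30.]
```

View pics/top.png

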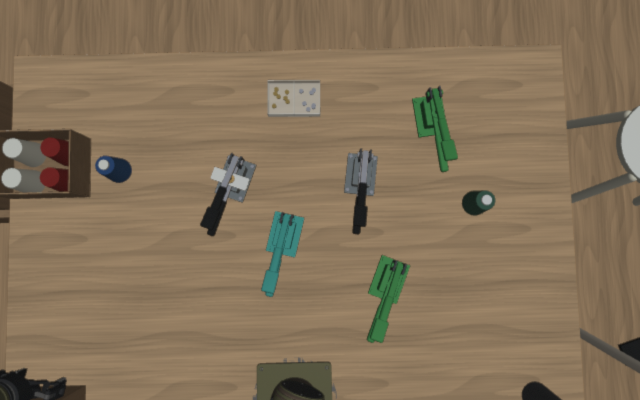

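View pics/scene.png

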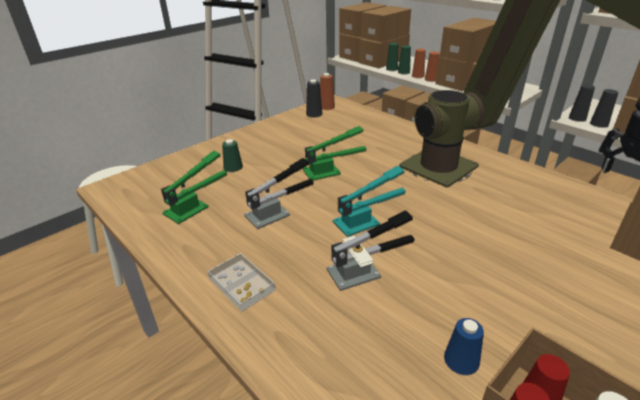

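The top view shows the grey pliers at (230,185) with the white label plate in their jaws. Their black pad is at about (213,215). The grey pair at (361,190) is empty, and the green and turquoise ones are decoys.

```bash
python3 - <<'E'
from h import *
im=dict(np.load("top.npz")); P=pts(im); C=im["color"].astype(int)
B=np.zeros((400,640),bool); B[150:240,195:245]=1
m=B&(P[...,2]>.105)&(P[...,2]<.165)&(im["z_map"]>0)
Q=P[m]; mu=Q[:,:2].mean(0); w,V=np.linalg.eigh(np.cov(Q[:,:2].T)); d=V[:,1]*np.sign(V[0,1]); n=np.array([-d[1],d[0]])
print(mu,d,np.degrees(np.arctan2(d[1],d[0])))
a=(Q[:,:2]-mu)@d; b=(Q[:,:2]-mu)@n
for lo in np.arange(-.13,.13,.01):
    k=(a>=lo)&(a<lo+.01)
    if k.sum(): print(round(lo,2),k.sum(),(mu+d*(lo+.005)+n*(b[k].min()+b[k].max())/2).round(3),np.ptp(b[k]).round(3),np.median(Q[k,2]).round(3),Q[k,2].max().round(3),C[m][k].mean().round())
s=robot.state(); print(s["tool_pos"],s["opening"],s["ft_force"])
E
```

```text
[0.55066306 0.17937191] [ 0.93480718 -0.35515564] -20.802983381743633
-0.08 52 [0.481 0.207] 0.033 0.146 0.151 34.0
-0.07 56 [0.49  0.203] 0.033 0.145 0.149 30.0
-0.06 54 [0.499 0.2  ] 0.034 0.143 0.148 30.0
-0.05 52 [0.509 0.196] 0.033 0.141 0.147 30.0
-0.04 55 [0.518 0.193] 0.034 0.139 0.146 29.0
-0.03 42 [0.528 0.19 ] 0.032 0.135 0.144 33.0
-0.02 37 [0.537 0.186] 0.023 0.133 0.142 30.0
-0.01 32 [0.546 0.182] 0.019 0.131 0.135 29.0
-0.0 35 [0.555 0.178] 0.021 0.13 0.135 34.0
0.01 33 [0.565 0.174] 0.02 0.127 0.13 33.0
0.02 32 [0.574 0.172] 0.022 0.126 0.133 35.0
0.03 29 [0.584 0.168] 0.019 0.12 0.131 75.0
0.04 25 [0.593 0.164] 0.016 0.118 0.124 125.0
0.05 25 [0.602 0.16 ] 0.015 0.118 0.122 126.0
0.06 26 [0.612 0.157] 0.015 0.114 0.12 124.0
0.07 22 [0.621 0.154] 0.015 0.112 0.116 126.0
0.08 23 [0.631 0.15 ] 0.016 0.11 0.114 126.0
0.09 17 [0.64  0.146] 0.014 0.108 0.111 124.0
0.1 23 [0.649 0.142] 0.03 0.107 0.11 92.0
0.11 11 [0.658 0.138] 0.028 0.107 0.11 91.0
0.12 8 [0.668 0.135] 0.029 0.106 0.109 66.0
[0.13973021 0.55711218 0.23046469] 0.08531308690018871 [-0.19431786 -1.34768824 -0.45563062]
```

Request:
servo_tool --pt "-1.5 -0.9 0 0 0 0 -1" --pt "-2.9 -1.7 0 0 0 0 -1" --pt "-2.9 -1.7 0 0 0 0 -1" --pt "-2.9 -1.7 0 0 0 0 -1" --pt "-2.9 -1.7 0 0 0 0 -1" --pt "-2.9 -1.7 0 0 0 0 -1" --pt "-2.9 -1.7 0 0 0 0 -1" --pt "-2.9 -1.7 0 0 0 0 -1" --force 30

```text
time: 0.77
tool_pos: [0.3208, 0.379, 0.231]
eef_rot: [[-0.97, 0.243, -0.001], [0.243, 0.97, -0.001], [0.0, -0.001, -1.0]]
ft_force: [-0.1, 0.5, -0.2]
opening: 0.0002
grip_force: 0.0
```

Request:
servo_tool --pt "-2.9 -1.7 0 0 0 0 -1" --pt "-2.9 -1.7 0 0 0 0 -1" --pt "-2.9 -1.7 0 0 0 0 -1" --pt "-2.9 -1.7 0 0 0 0 -1" --pt "-2.9 -1.7 0 0 0 0 -1" --pt "-2.9 -1.7 0 0 0 0 -1" --pt "-2.9 -1.7 0 0 0 0 -1" --pt "-1.5 -1.0 0 0 0 0 -1"

```text
time: 1.43
tool_pos: [0.5028, 0.1997, 0.2309]
eef_rot: [[-0.969, 0.245, 0.001], [0.245, 0.969, -0.001], [-0.001, -0.001, -1.0]]
ft_force: [0.3, 0.7, 0.1]
opening: -0.0001
grip_force: 0.0
```

Request:
servo_tool --pt "0 -0.1 0.7 0 0 0 -1" --pt "0 0 1.4 0 0 0 -1" --pt "0 0 1.5 0 0 0 -1" --pt "0 0 1.5 0 0 0 -1" --pt "0 0 1.2 0 0 0 -1" --pt "0 0 0.7 0 0 0 -1" --pt "0 0 0.3 0 0 0 -1" --pt "0 0 0 0 0 0 -1"

```text
time: 2.1
tool_pos: [0.499, 0.2016, 0.1574]
eef_rot: [[-0.97, 0.243, -0.002], [0.243, 0.97, -0.0], [0.002, -0.001, -1.0]]
ft_force: [-0.2, -0.3, -0.6]
opening: -0.0002
grip_force: 0.0
```

```bash
python3 - <<'E'
from h import *
im=imaging.get_image("scene"); c=im["color"][190:300,300:440,::-1]
w=imaging.get_image("wrist")["color"][:,:,::-1]
cv2.imwrite("pics/pre.png",np.vstack([cv2.resize(c,(560,300)),cv2.resize(w,(560,300))]))
E
```

```text
(no output)
```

View pics/pre.png

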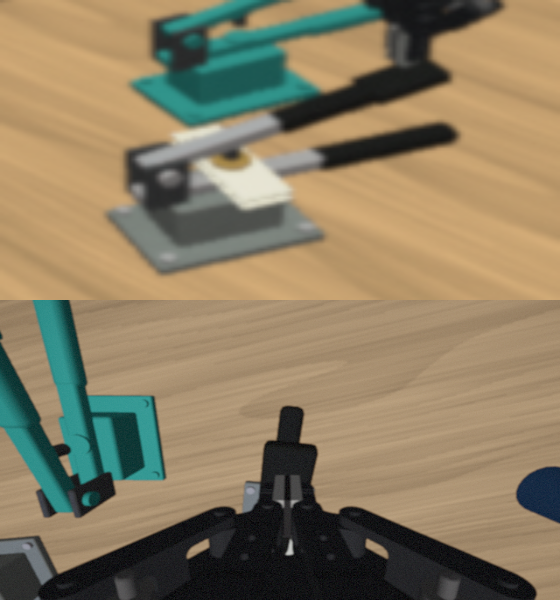

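The shut fingertips are centred above the black pad, at (410,55) in the scene crop and (288,490) in the wrist crop. Next I press.

Request:
servo_tool --pt "0 0 0.5 0 0 0 -1" --pt "0 0 0.5 0 0 0 -1" --pt "0 0 0.5 0 0 0 -1" --pt "0 0 0.4 0 0 0 -1" --pt "0 0 0.4 0 0 0 -1" --pt "0 0 0.4 0 0 0 -1" --pt "0 0 0.3 0 0 0 -1" --pt "0 0 0 0 0 0 -1"

```text
time: 2.87
tool_pos: [0.4987, 0.202, 0.1286]
eef_rot: [[-0.97, 0.244, -0.002], [0.244, 0.97, 0.001], [0.002, 0.001, -1.0]]
ft_force: [-3.1, 1.6, 8.1]
opening: -0.0
grip_force: 3.6
```

Request:
servo_tool --pt "0 0 0.2 0 0 0 -1" --pt "0 0 0.2 0 0 0 -1" --pt "0 0 0.2 0 0 0 -1" --pt "0 0 0.1 0 0 0 -1" --pt "0 0 0.1 0 0 0 -1" --pt "0 0 0 0 0 0 -1" --pt "0 0 0 0 0 0 -1" --pt "0 0 0 0 0 0 -1"

```text
time: 3.53
tool_pos: [0.4998, 0.2015, 0.1203]
eef_rot: [[-0.97, 0.243, -0.0], [0.243, 0.97, 0.0], [0.0, 0.0, -1.0]]
ft_force: [-2.2, 0.1, 4.1]
opening: -0.0
grip_force: 2.0
```

Request:
servo_tool --pt "0 0 0.2 0 0 0 -1" --pt "0 0 0.2 0 0 0 -1" --pt "0 0 0.2 0 0 0 -1" --pt "0 0 0 0 0 0 -1" --pt "0 0 0 0 0 0 -1" --pt "0 0 0 0 0 0 -1" --pt "0 0 0 0 0 0 -1" --pt "0 0 0 0 0 0 -1"

```text
time: 4.2
tool_pos: [0.4998, 0.2015, 0.1141]
eef_rot: [[-0.97, 0.243, -0.001], [0.243, 0.97, 0.0], [0.001, -0.0, -1.0]]
ft_force: [-3.4, 1.4, 5.0]
opening: 0.0003
grip_force: 2.4
```

```bash
python3 - <<'E'
from h import *
im=imaging.get_image("scene"); c=im["color"][190:300,300:440,::-1]
cv2.imwrite("pics/press.png",cv2.resize(c,(700,550)))
E
```

```text
(no output)
```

View pics/press.png

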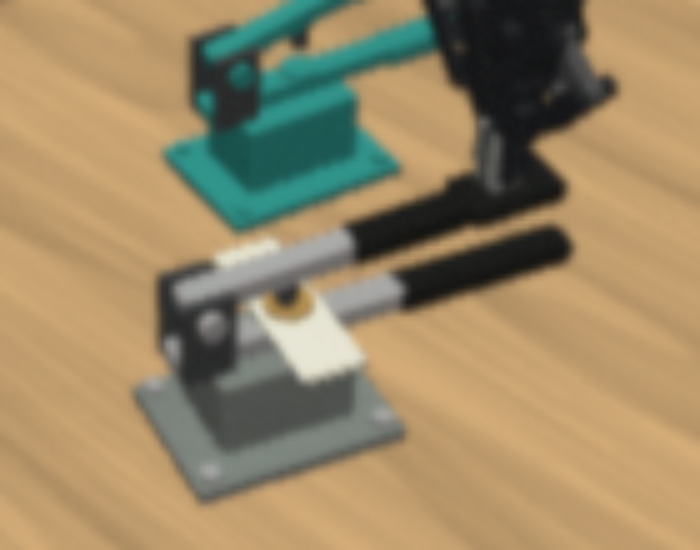

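The handle is nearly closed, with the cap at (288,300) pressed by the jaw. The force dropped from 8 N to 4 N and then rose again, which fits a click. Next I lift off.

Request:
servo_tool --pt "0 0 -0.4 0 0 0 -1" --pt "0 0 -0.6 0 0 0 -1" --pt "0 0 -0.8 0 0 0 -1" --pt "0 0 -1 0 0 0 -1" --pt "0 0 -1.5 0 0 0 -1" --pt "0 0 -2 0 0 0 -1" --pt "0 0 -2.5 0 0 0 -1" --pt "0 0 -1.5 0 0 0 -1"

```text
time: 4.92
tool_pos: [0.5004, 0.2014, 0.22]
eef_rot: [[-0.97, 0.243, 0.002], [0.243, 0.97, 0.001], [-0.002, 0.001, -1.0]]
ft_force: [0.5, -0.5, 0.2]
opening: -0.0002
grip_force: 0.0
```

Request:
servo_tool --pt "1.5 1 -0.5 0 0 0 -1" --pt "2.5 1.5 0 0 0 0 -1" --pt "2.5 1.5 0 0 0 0 -1" --pt "2.5 1.5 0 0 0 0 -1" --pt "2.5 1.5 0 0 0 0 -1" --pt "1 0.5 0 0 0 0 -1" --pt "0 0 0 0 0 0 -1" --pt "0 0 0 0 0 0 -1"

```text
time: 5.58
tool_pos: [0.397, 0.3045, 0.2227]
eef_rot: [[-0.97, 0.242, 0.001], [0.242, 0.97, -0.001], [-0.001, -0.0, -1.0]]
ft_force: [0.1, 0.2, -0.1]
opening: -0.0001
grip_force: 0.0
```

```bash
python3 - <<'E'
from h import *
im=imaging.get_image("scene"); c=im["color"][190:300,300:440,::-1]
cv2.imwrite("pics/post.png",cv2.resize(c,(700,550)))
o=dict(np.load("scene.npz"))
cv2.imwrite("pics/cmp.png",np.hstack([cv2.resize(x["color"][225:275,325:385,::-1],(390,325),interpolation=cv2.INTER_CUBIC) for x in(o,im)]))
t0=dict(np.load("top.npz")); t=imaging.get_image("top")
for x in(t0,t):
    P=pts(x); d=np.hypot(P[...,0]-.503,P[...,1]-.198)<.012; print(np.median(P[d][:,2]))
    P2=P[150:240,345:375]; print(P2[...,2].max())
    C=x["color"].astype(int); m=np.zeros((400,640),bool); m[165:192,208:252]=1
    m&=(P[...,2]>.07)&(P[...,2]<.105)&(C[...,0]-C[...,2]>40); print(m.sum(),np.median(P[m][:,2]) if m.any() else 0)
E
```

```text
0.1390464647087359
1.4045089609895525
17 0.08206748391791542
0.13785063828829092
1.4045089609895525
19 0.07675164642940852
```

View pics/cmp.png

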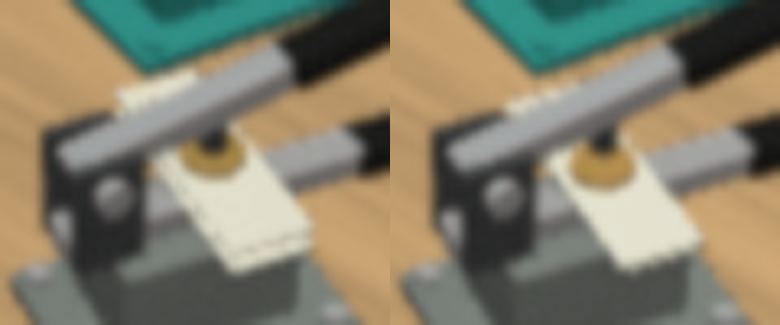

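Before and after, the cap dropped about 5 to 6 mm (from (213,157) to (600-390,168)). The two leaves of the plate are now together, and the handle is open again with the pad back at its starting height.

```bash
python3 -c "
from cell import job_done
print(job_done())"
```

```text
the job is handed in; nothing more can be done
None
```

The job is handed in: pictures and forces show the stud snapped home and stayed there, the handle sprang open, the hand is clear, and the empty pliers were not touched; no verdict came back.

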